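# Take a spot hardness reading square to a tilted flange ring

## Robot

A 6-joint arm with a two-finger parallel gripper is mounted at the origin on the work surface. World frame = base frame: x ahead of the robot, y to its left, z up, the work surface at z = 0. Lengths are in m, angles in rad, forces in N, time in s.
With the tool pointing down it reaches from about 0.375 to 0.975 m from the base axis. Payload 3.8 kg.
Tool frame: the origin (TCP) lies at the centre of the arm's flange, where the gripper is bolted on; the fingertips stand 173 mm ahead of it and the grasp point (between the pads) lies 155 mm ahead of it (bot.tip_reach is the distance from the TCP to the fingertips, in m); z points along the fingers, y is the line along which they close (so a half turn about z gives the same grasp; the last joint's range is limited). The gripper opens to 85 mm and grips with 20 to 120 N. Pads are 22 mm wide; open, the fingers measure 114 mm over their backs; the gripper's body (76 mm by 85 mm) begins 54 mm behind the grasp point. The pads swing forward as they close: fully open they stand 13 mm farther back than shut.
Start: joints at [1.108, 0.264, 1.604, -0, 1.274, -0.037], TCP at [0.279, 0.615, 0.405] pointing down, gripper open.
Joint ranges: [-2.63, 2.63], [-0.94, 2.18], [0.31, 2.57], [-1.31, 4.45], [0, 2.66], [-2.55, 2.55]. Speed limits (rad/s): [2.57, 2.57, 3.14, 3.14, 3.14, 3.14].

## Interface

Orientations are given as a rotation vector (axis times angle).
In Python, from workcell import bot gives the robot as it stands.
- The arm moves only by the tool drive_tool, never from a script. Its arguments are lists of equal length, an entry for each row: "claw": the finger opening in mm, from 0 to 85.4; "slide": the shift along the world's x, y, z each as a share of 0.5 m, from -1 to 1, a list of three; "yaw": the turn about the world's z as a share of 180 degrees, from -1 to 1. A call has 1 to 8 rows; each row is the pose to reach, as a shift and turn from the pose commanded when the call began, turning the shorter way round; what a row does not reach only later rows make up. A row lasts 1/12 s, in which the tool goes at most 41.7 mm and 7.16 degrees, less where a joint would pass 70% of its speed; a pose out of reach is approached as far as the arm can. A call with a number of a shift or a turn outside -1 to 1 is refused whole. A call with a gripper value outside its range is refused whole. The fingers move at their own pace and stop on an object; "newtons" is the grip in N (left out, the last holds). Time passes only in rows, so rows that repeat a pose let the fingers close. It gives the time, the measured TCP pose, the force, the opening and the grip force at its end, in the units of the state.
- bot.read_state(): the state, without advancing time (a new reading comes with each control period).
- bot.read_camera(name): name is "scene" or "top" or "wrist"; returns a dict with "color" (384x512x3 uint8, red, green, blue), "depth" (384x512 float32, m along the optical axis (not along the pixel's ray), 0 where there is no reading), "mtx" (3x3 intrinsics, pixels), "eye" and "rotation" of the camera in the world. Camera axes: x right, y up, looking along -z (the intrinsics and any distortion apply to the point x, -y, -z); pixel columns grow to the right and rows downward; lengths in m; the calibration is good to about 2 mm. A picture is of the moment at which its call begins.
- bot.finish_job(): hands the job in; it is judged then, once.
The state is a dict: "time": time; "q": joint angles; "joint_vel": joint speeds; "joint_torque": joint torques, N m; "tool_pos": TCP position; "tcp_rot": TCP orientation; "wrist_force": force on the tool from outside, world axes, zero at the start; "torque": the same for the moment, N m; "width": opening from 0.0 (shut) to 1.0 (fully open); "grip_force": force on a finger pad.
Only numpy, scipy, OpenCV 4.12 (cv2) and the standard library are available. Lean on these libraries where they do the work, as an engineer would, in place of code of your own. Each camera call takes 0.05 s, during which the arm holds its last target. There are 200 camera calls.

## Task

Take the pen-shaped hardness probe out of its stand, squeezing it gently (about 20 N is plenty, never 40 N), and set its sprung nose inside the circle scribed on the clamped flange ring, with the probe square to the ring's tilted face. Press lightly until the nose is pushed about half way in (about 5 N, and never as much as 15 N), without disturbing anything else on the bench. The program finishes while holding the probe there, still pressed on the spot: do not put it down or let go.

Things in the scene. Friction and masses are not known exactly. Their poses are not given: they have to be found in the camera images.
- probe: hardness probe, round, 0.2 kg, standing nose-down in the stand. Origin: tip of its extended nose; z along its axis, nose to top. From the origin up: steel nose, 8 mm diameter, ball end, sticking out 18 mm; steel neck, 20 mm diameter, 18 to 53 mm; black body to grip, 30 mm diameter, 53 to 153 mm (top). Fingers at 110 to 130 mm clear everything
- nose_tip (a point): the very tip of the probe's nose, at the probe's origin while the nose is out; it moves with the nose, which slides up into the neck by up to 14 mm against a spring: 0.6 N to start, then 0.6 N per mm (4.8 N half way in, 9 N at its hard stop)
- stand: fixed aluminium block, 80 x 80 mm, 70 mm high, with a vertical through hole, 22 mm wide, at its centre. Origin: centre of its underside. The probe's shoulder (53 mm from its nose tip) rests on the block's top; neck and nose hang free in the hole, the tip 17 mm above the bench. Pull the probe straight up
- fixture: fixed tilting table: base 190 x 240 mm, 18 mm high; two cheeks, 97 mm high, at y = +-106 mm, carry a dark plate, 170 x 190 mm, on a clamped axis along y, 75 mm above the bench. Origin: centre of the underside. The plate leans towards -x (roughly to the robot) by 7 to 20 degrees, different each time, and stays so. Plate and ring count as part of it
- ring_centre (a point): centre of the upper face of the flange ring: steel, 150 mm outside diameter, 14 mm thick, flat on the tilted plate, turned differently each time. Here its bore is covered by a clamp disc, 82 mm in diameter, 8 mm high, with a stub on it, 22 mm in diameter, 8 mm high. z is square to the face, pointing out
- spot (a point): centre of the scribed circle, a dark line 2 mm wide, 20 mm across, on the upper face of the flange ring, 58 mm from its centre, anywhere round it. z is square to the face, pointing out of it; x points away from the ring's centre. Single dots on the face are old dents, of no concern
- block_large: loose bystander: plain steel reference disc, 64 mm across, 14 mm high, origin under its centre
- block_small: loose bystander: plain steel reference disc, 48 mm across, 10 mm high, origin under its centre
- small_ring: loose bystander: dark steel ring lying flat, 90 mm outside, 60 mm bore, 10 mm high, origin under its centre
- loupe: loose bystander: black eyepiece magnifier standing up, 38 mm across, 38 mm high, origin under its centre
- weight: loose bystander: brass knobbed weight, 48 mm across, 58 mm high, origin under its centre
- brush: loose bystander: small hand brush lying down, 170 mm long along its x axis
- driver: loose bystander: screwdriver lying down, 160 mm long along its x axis

How it is judged:
By the outcome, as a careful person would: the job done as asked, in the order asked, and still so for the second after the job is handed in, while the arm keeps its last pose, push and grip.
It also fails if it takes over 45 s, if anything falls off the work surface, if the arm or the gripper's body presses on something with over 40 N, if the wrist force passes 120 N, or if a joint passes its speed limit or range.

## Working session

There is one attempt and no reset: what is moved stays moved. The work goes in short steps, Python scripts to look and compute and a tool call to move; the robot and the scene stay as the last step left them, time stands still between calls to the robot, and variables do not carry over. Pictures are saved under pics/ and viewed, at most 10 in all, crops included, and the job is handed in when it is done.

Besides the shell and the picture viewer there is one more tool, called after "Call:" as name(argument=value, ...), one argument or row to a line, values as JSON. drive_tool: Moves the arm, as the interface text tells. Shift numbers are shares of 0.5 m and turn numbers shares of 180 degrees, none past 1 either way. Its arguments: {"type":"object","properties":{"claw":{"type":"array","items":{"type":"number"}},"slide":{"type":"array","items":{"type":"array","items":{"type":"number"}}},"yaw":{"type":"array","items":{"type":"number"}},"newtons":{"type":"number"}},"required":["claw","slide","yaw"]}

```bash
ls; mkdir -p pics
cat > h.py <<'E'
import numpy as np,cv2
from workcell import bot
def cloud(c):
    K=c["mtx"];d=c["depth"];v,u=np.mgrid[:d.shape[0],:d.shape[1]]
    p=np.stack([(u-K[0,2])/K[0,0]*d,-(v-K[1,2])/K[1,1]*d,-d],-1)
    return p@np.array(c["rotation"]).T+c["eye"]
def save(c,n): cv2.imwrite("pics/"+n,c["color"][:,:,::-1])
E
python3 - <<'E'
from h import *
print(bot.read_state())
a=[]
for n in("scene","top"):
    c=bot.read_camera(n);a.append(c["color"]);np.savez(n+".npz",**{k:c[k] for k in("color","depth","mtx","eye","rotation")})
    print(n,c.keys(),np.round(c["mtx"],1).tolist(),np.round(c["eye"],3),np.round(c["rotation"],3).tolist())
    save(c,n+".png")
E
```

```text
pics
{'time': 0.0, 'q': array([ 1.10812859e+00,  2.64743236e-01,  1.60535430e+00, -1.41620821e-05,
        1.27367804e+00, -3.68593830e-02]), 'joint_vel': array([-0.00027719, -0.00177377,  0.00032427,  0.00081095, -0.00034621,
       -0.00027906]), 'joint_torque': array([-3.08168965e-04, -5.15119851e+01, -3.67308605e+01,  6.29268106e-05,
        1.31504866e-02, -7.12871415e-07]), 'tool_pos': array([0.2786429 , 0.61443581, 0.40337892]), 'tcp_rot': array([-0.66369862, -3.07014495,  0.00332722]), 'wrist_force': array([-1.14201234, -0.41570793,  0.42038595]), 'torque': array([-0.0057101 , -0.01912888, -0.04243962]), 'grip_force': 0.0, 'width': 0.9980296544661003}
scene dict_keys(['color', 'depth', 'mtx', 'eye', 'rotation']) [[411.3, 0.0, 251.2], [0.0, 411.3, 187.7], [0.0, 0.0, 1.0]] [ 1.229 -0.158  1.158] [0.477, 0.415, 1.334]
top dict_keys(['color', 'depth', 'mtx', 'eye', 'rotation']) [[357.2, 0.0, 256.2], [0.0, 357.2, 187.7], [0.0, 0.0, 1.0]] [ 0.303 -0.04   1.046] [0.197, -0.172, -1.472]
```

View pics/top.png

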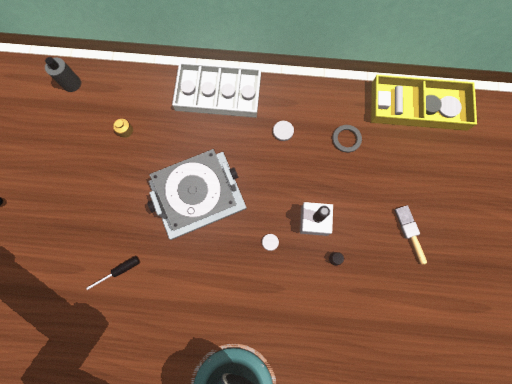

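View pics/scene.png

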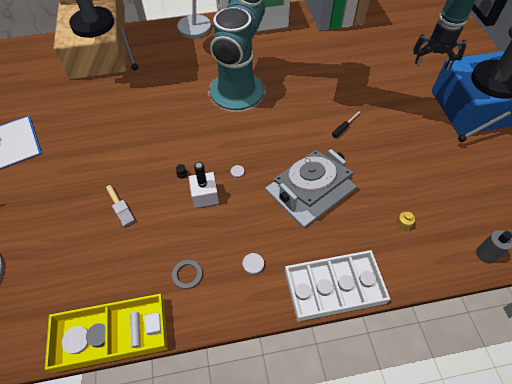

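```bash
sed -i 's/^from workcell/from scipy.spatial.transform import Rotation as R\nfrom workcell/; s/np.array(c\["rotation"\]).T/R.from_rotvec(c["rotation"]).as_matrix().T/' h.py
python3 - <<'E'
from h import *
for n,(sx,sy,s) in {"top":(317,218,45),"scene":(203,183,45)}.items():
    c=dict(np.load(n+".npz"));P=cloud(c).reshape(-1,3)
    col=c["color"].reshape(-1,3).astype(int)
    v,u=np.mgrid[:384,:512];u=u.ravel();v=v.ravel()
    near=(abs(u-sx)<s)&(abs(v-sy)<s)
    t=near&(abs(P[:,2]-.07)<.006);print(n,"bench z",np.median(P[near&(P[:,2]<.02)][:,2]))
    print(" stand top",P[t].mean(0),np.median(P[t][:,2]), P[t].min(0),P[t].max(0),t.sum())
    b=near&(P[:,2]>.085)
    print(" probe",P[b].mean(0),P[b].min(0),P[b].max(0),b.sum())
    tt=near&(P[:,2]>.164);print(" probe top",P[tt].mean(0),tt.sum())
# ring plane
for n,(sx,sy,s) in {"top":(193,190,28),"scene":(312,172,26)}.items():
    c=dict(np.load(n+".npz"));P=cloud(c)
    A=P[sy-s:sy+s,sx-s:sx+s].reshape(-1,3);C=c["color"][sy-s:sy+s,sx-s:sx+s].reshape(-1,3).astype(int)
    w=(C.min(1)>170)&(A[:,2]>.05);Q=A[w]
    for _ in range(5):
        m=Q.mean(0);nn=np.linalg.svd(Q-m)[2][2];nn*=np.sign(nn[2]);r=(Q-m)@nn;Q=Q[abs(r)<max(.002,2*r.std())] if _<4 else Q
    print(n,"ring",m,nn,"tilt",np.degrees(np.arccos(nn[2])),"azim",np.degrees(np.arctan2(nn[1],nn[0])),len(Q),r.std())
    S=c["color"][sy-40:sy+40,sx-40:sx+40]
    cv2.imwrite(f"pics/ring_{n}.png",cv2.resize(S[:,:,::-1],(400,400),interpolation=cv2.INTER_CUBIC))
a=np.hstack([cv2.imread(f"pics/ring_{n}.png") for n in("top","scene")]);cv2.imwrite("pics/ring.png",a)
E
```

```text
top bench z 0.00010332105752053344
 stand top [ 0.46766405 -0.18662161  0.07008236] 0.07002142836360503 [ 0.43115635 -0.22995163  0.0649532 ] [ 0.51209599 -0.14945667  0.07533457] 649
 probe [ 0.443923   -0.16501747  0.28128379] [ 0.30291251 -0.2038734   0.08650606] [ 0.48633074 -0.03970783  1.04613924] 222
 probe top [ 0.43385878 -0.15597798  0.36360873] 145
scene bench z 0.00010181527063934936
 stand top [ 0.47835195 -0.18737366  0.06984921] 0.06992925779994974 [ 0.42907149 -0.22749681  0.06406603] [ 0.51462925 -0.14777482  0.07597126] 425
 probe [ 0.59424979 -0.18278637  0.2956848 ] [ 0.45960406 -0.20245035  0.08567512] [ 1.22917397 -0.15781504  1.1583459 ] 255
 probe top [ 0.73919485 -0.17723908  0.51716052] 111
top ring [0.51276512 0.15858886 0.09891708] [ 0.82975253 -0.55810485  0.00545209] tilt 89.68761663314022 azim -33.92540904311117 1719 0.042288977002865685
scene ring [0.52193077 0.15745435 0.09707588] [-0.23655394 -0.12889122  0.9630313 ] tilt 15.627942810780965 azim -151.41534514706262 695 0.0014626368389667143
```

View pics/ring.png

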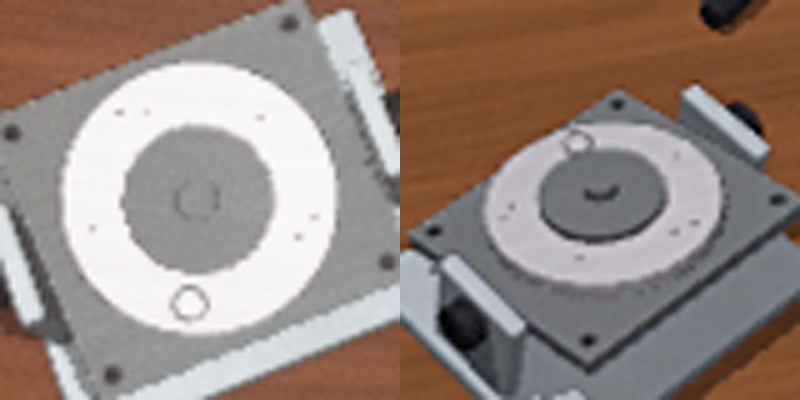

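Run:
```python
from h import *
from scipy.optimize import least_squares
for n,(sx,sy,s),(rx,ry),(cu,cv) in (("top",(317,218,45),(193,190),(191,210.6)),("scene",(203,183,45),(312,172),(307.6,160.4))):
    c=dict(np.load(n+".npz"));I=cloud(c);ok=c["depth"]>.1
    P=I[sy-s:sy+s,sx-s:sx+s][ok[sy-s:sy+s,sx-s:sx+s]]
    b=P[(P[:,2]>.08)&(P[:,2]<.16)]; T=P[(P[:,2]>.167)&(P[:,2]<.19)]
    f=least_squares(lambda x:np.hypot(b[:,0]-x[0],b[:,1]-x[1])-.015,[.46,-.18],loss="soft_l1",f_scale=.001).x
    print(n,"cyl fit",f,"top",(T.min(0)+T.max(0))/2,T.min(0),T.max(0))
    r=32;A=I[ry-r:ry+r,rx-r:rx+r];C=c["color"][ry-r:ry+r,rx-r:rx+r].astype(int)
    Q=A[(C.min(2)>170)&(A[:,:,2]>.06)&(A[:,:,2]<.14)&ok[ry-r:ry+r,rx-r:rx+r]]
    for _ in range(8):
        m=Q.mean(0);nn=np.linalg.svd(Q-m,full_matrices=False)[2][2];nn*=np.sign(nn[2]);d=(Q-m)@nn;Q=Q[abs(d)<max(.003,2*d.std())]
    print(" ring",m,nn,np.degrees(np.arccos(nn[2])),np.degrees(np.arctan2(nn[1],nn[0])),len(Q),d.std())
    K=c["mtx"];ray=R.from_rotvec(c["rotation"]).apply([(cu-K[0,2])/K[0,0],-(cv-K[1,2])/K[1,1],-1]);e=c["eye"]
    p=e+ray*((m-e)@nn)/(ray@nn);print(" spot",p)
c=bot.read_camera("wrist");save(c,"w0.png");print(c["mtx"],c["eye"],R.from_rotvec(c["rotation"]).as_matrix())
s=bot.read_state();print(R.from_rotvec(s["tcp_rot"]).as_matrix())
```

```text
top cyl fit [ 0.45186664 -0.17255176] top [ 0.47201438 -0.19000581  0.17055983] [ 0.45769802 -0.2038734   0.16732214] [ 0.48633074 -0.17613822  0.17379751]
 ring [0.51355384 0.15825727 0.09509772] [-0.23465301 -0.12070711  0.96455573] 15.30036658157851 -152.7784005658331 1484 0.001417067812532922
 spot [0.45587604 0.15848586 0.08109472]
scene cyl fit [ 0.49692364 -0.18710082] top [ 0.47374294 -0.18817696  0.17193004] [ 0.45960406 -0.20210528  0.16707236] [ 0.48788182 -0.17424865  0.17678773]
 ring [0.52128535 0.15866514 0.09707906] [-0.23814123 -0.12699449  0.96289208] 15.657526564158898 -151.93016578166208 696 0.0014552480202833134
 spot [0.45734291 0.16219292 0.08173017]
[[287.92093378   0.         252.75842729]
 [  0.         287.92093378 194.18287351]
 [  0.           0.           1.        ]] [0.20973853 0.64567951 0.37262229] [[ 0.41190699 -0.87001298 -0.27094287]
 [ 0.91122411  0.39268866  0.12436331]
 [-0.00180151 -0.29811579  0.95452801]]
[[-9.10709488e-01  4.13046705e-01 -8.04556056e-04]
 [ 4.13047482e-01  9.10708101e-01 -1.59129966e-03]
 [ 7.54346375e-05 -1.78153155e-03 -9.99998410e-01]]
```

Call:
drive_tool(
  claw=[85, 85, 85, 85, 85, 85, 85, 85],
  slide=[
    [0.242, -0.97, 0],
    [0.242, -0.97, 0],
    [0.242, -0.97, 0],
    [0.242, -0.97, 0],
    [0.242, -0.97, 0],
    [0.242, -0.97, 0],
    [0.242, -0.97, 0],
    [0.242, -0.97, 0],
  ],
  yaw=[-0.711, -0.711, -0.711, -0.711, -0.711, -0.711, -0.711, -0.711],
  newtons=20,
)

```text
time: 0.82
tool_pos: [0.3592, 0.2893, 0.4044]
tcp_rot: [2.061, 2.371, -0.0]
wrist_force: [1.2, 0.1, 0.6]
width: 0.998
grip_force: 0.0
```

Call:
drive_tool(
  claw=[85, 85, 85, 85, 85, 85, 85, 85],
  slide=[
    [0.082, -0.32, 0],
    [0.082, -0.32, 0],
    [0.082, -0.32, 0],
    [0.082, -0.32, 0],
    [0.082, -0.32, 0],
    [0.082, -0.32, 0],
    [0.082, -0.32, 0],
    [0.082, -0.32, 0],
  ],
  yaw=[-0.39, -0.39, -0.39, -0.39, -0.39, -0.39, -0.39, -0.39],
)

```text
time: 1.48
tool_pos: [0.4004, 0.1305, 0.4045]
tcp_rot: [-2.947, -1.089, 0.0]
wrist_force: [0.4, -0.5, 0.2]
width: 0.997
grip_force: 0.0
```

Call:
drive_tool(
  claw=[85, 85, 85, 85],
  slide=[
    [0, 0, 0],
    [0, 0, 0],
    [0, 0, 0],
    [0, 0, 0],
  ],
  yaw=[-0.072, -0.072, -0.072, -0.072],
)

```text
time: 1.82
tool_pos: [0.4004, 0.1312, 0.4045]
tcp_rot: [-3.047, -0.766, 0.0]
wrist_force: [0.3, -0.8, 0.1]
width: 0.993
grip_force: 0.0
```

Run:
```python
from h import *
c=bot.read_camera("wrist");save(c,"w1.png");np.savez("w1.npz",**{k:c[k] for k in("color","depth","mtx","eye","rotation")})
s=bot.read_state();M=R.from_rotvec(s["tcp_rot"]).as_matrix();print(s["tool_pos"],s["time"],s["q"],"tool y az",np.degrees(np.arctan2(M[1,1],M[0,1])))
```

```text
[0.40036159 0.13127962 0.40452683] 1.8667 [ 2.57720895e-01 -2.34839541e-01  2.10981741e+00  4.71147764e-06
  1.26691819e+00  1.33602613e+00] tool y az -61.78242063491599
```

View pics/w1.png

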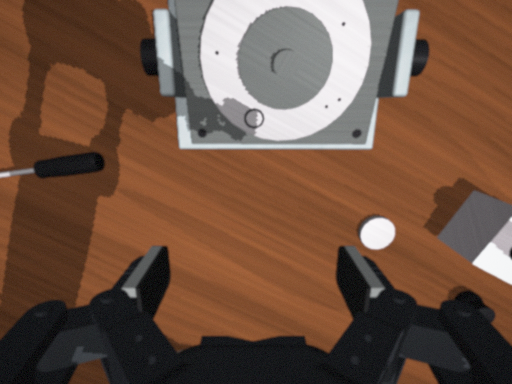

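Run:
```python
from h import *
c=dict(np.load("w1.npz"));I=cloud(c);d=c["depth"];C=c["color"].astype(int)
v,u=np.mgrid[:384,:512]
g=C.mean(2)
# circle: dark ring pixels near
w=(np.hypot(u-254,v-118.5)<11.5)&(np.hypot(u-254,v-118.5)>5)&(g<110)
(cx,cy),ax,ang=cv2.fitEllipse(np.c_[u[w],v[w]].astype(np.float32));print("ellipse",cx,cy,ax,w.sum())
h=(np.hypot((u-286)/86,(v-55)/86)<1)&(np.hypot((u-285)/52,(v-57)/55)>1)&(d>.1)&(I[...,2]>.06)&(I[...,2]<.14)
Q=I[h]
for _ in range(10):
    m=Q.mean(0);n=np.linalg.svd(Q-m,full_matrices=False)[2][2];n*=np.sign(n[2]);r=(Q-m)@n;Q=Q[abs(r)<max(.002,2*r.std())]
print("plane",m,n,np.degrees(np.arccos(n[2])),np.degrees(np.arctan2(n[1],n[0])),len(Q),r.std())
K=c["mtx"];rt=R.from_rotvec(c["rotation"])
def hit(u,v):
    ray=rt.apply([(u-K[0,2])/K[0,0],-(v-K[1,2])/K[1,1],-1]);e=c["eye"];return e+ray*((m-e)@n)/(ray@n)
print("spot",hit(cx,cy))
ctr=None
# fixture yaw from near plate edge (bottom edge of base line in image)
for (a,b,z) in (((181,148),(372,148),.018),):
    P=[]
    for uu,vv in(a,b):
        ray=rt.apply([(uu-K[0,2])/K[0,0],-(vv-K[1,2])/K[1,1],-1]);P.append(c["eye"]+ray*((z-c["eye"][2])/ray[2]))
    e=P[1]-P[0];print("edge len",np.linalg.norm(e),"az",np.degrees(np.arctan2(e[1],e[0])),P)
```

```text
ellipse 252.7198944091797 118.19776916503906 (16.463626861572266, 17.769344329833984) 81
plane [0.50583066 0.15645444 0.09306724] [-0.23321843 -0.12584737  0.96424665] 15.367333820546623 -151.64818669804816 10715 0.0007136569566011102
spot [0.4563317  0.16096157 0.08168337]
edge len 0.23535813774005315 az -61.706544603172055 [array([0.38052038, 0.22062068, 0.018     ]), array([0.49207722, 0.01338042, 0.018     ])]
```

Call:
drive_tool(
  claw=[85, 85, 85, 85, 85, 85, 85, 85],
  slide=[
    [0.144, -0.64, 0],
    [0.144, -0.64, 0],
    [0.144, -0.64, 0],
    [0.144, -0.64, 0],
    [0.144, -0.64, 0],
    [0.144, -0.64, 0],
    [0.144, -0.64, 0],
    [0.144, -0.64, 0],
  ],
  yaw=[0, 0, 0, 0, 0, 0, 0, 0],
)

```text
time: 2.53
tool_pos: [0.4725, -0.1913, 0.4048]
tcp_rot: [3.047, 0.764, 0.001]
wrist_force: [0.7, 0.2, -0.2]
width: 0.994
grip_force: 0.0
```

Call:
drive_tool(
  claw=[85, 85, 85],
  slide=[
    [0, 0, 0],
    [0, 0, 0],
    [0, 0, 0],
  ],
  yaw=[0, 0, 0],
)

```text
time: 2.78
tool_pos: [0.4723, -0.1886, 0.4042]
tcp_rot: [-3.047, -0.762, 0.001]
wrist_force: [-0.7, 1.1, -0.5]
width: 0.995
grip_force: 0.0
```

Run:
```python
from h import *
c=bot.read_camera("wrist");save(c,"w2.png");np.savez("w2.npz",**{k:c[k] for k in("color","depth","mtx","eye","rotation")})
s=bot.read_state();print(s["tool_pos"],s["tcp_rot"])
I=cloud(c);d=c["depth"]
z=I[...,2];near=(np.hypot(I[...,0]-.473,I[...,1]+.189)<.03)&(d>.05)
T=I[near&(z>.164)&(z<.18)];print("top",T.mean(0),T.min(0),T.max(0),len(T))
b=I[near&(z>.09)&(z<.16)]
from scipy.optimize import least_squares
print(len(b), least_squares(lambda x:np.hypot(b[:,0]-x[0],b[:,1]-x[1])-.015,[.473,-.189],loss="soft_l1",f_scale=.001).x)
```

```text
[ 0.47226489 -0.18793583  0.40434581] [-3.04644813e+00 -7.63236501e-01  8.22913484e-04]
top [ 0.47328419 -0.18824716  0.17018856] [ 0.45777208 -0.20324959  0.16404083] [ 0.48693181 -0.17396116  0.1733462 ] 1155
583 [ 0.47163391 -0.18903971]
```

View pics/w2.png

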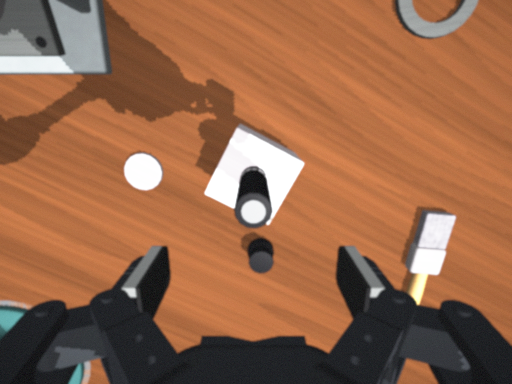

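Call:
drive_tool(
  claw=[85, 85, 85, 85, 85, 85, 85],
  slide=[
    [0, 0, -0.05],
    [0, 0, -0.1],
    [0, 0, -0.15],
    [0, 0, -0.2],
    [0, 0, -0.225],
    [0, 0, -0.225],
    [0, 0, -0.225],
  ],
  yaw=[0, 0, 0, 0, 0, 0, 0],
)

```text
time: 3.42
tool_pos: [0.4721, -0.1872, 0.2917]
tcp_rot: [-3.046, -0.765, 0.002]
wrist_force: [0.0, -1.2, 0.1]
width: 0.988
grip_force: 0.0
```

Call:
drive_tool(
  claw=[60, 40, 25, 25, 25, 25, 25, 25],
  slide=[
    [0, 0, 0],
    [0, 0, 0],
    [0, 0, 0],
    [0, 0, 0],
    [0, 0, 0],
    [0, 0, 0],
    [0, 0, 0],
    [0, 0, 0],
  ],
  yaw=[0, 0, 0, 0, 0, 0, 0, 0],
  newtons=20,
)

```text
time: 4.08
tool_pos: [0.4728, -0.1887, 0.2932]
tcp_rot: [3.048, 0.761, 0.002]
wrist_force: [-1.1, 2.8, 5.7]
width: 0.344
grip_force: 21.5
```

Call:
drive_tool(
  claw=[25, 25, 25, 25, 25],
  slide=[
    [0, 0, 0.017],
    [0, 0, 0.034],
    [0, 0, 0.05],
    [0, 0, 0.05],
    [0, 0, 0.05],
  ],
  yaw=[0, 0, 0, 0, 0],
)

```text
time: 4.5
tool_pos: [0.4727, -0.1888, 0.318]
tcp_rot: [3.047, 0.761, 0.002]
wrist_force: [-0.5, 0.3, -1.9]
width: 0.343
grip_force: 20.7
```

```bash
cat >> h.py <<'E'
def axis(n, guess):
    """cylinder axis of the black body from camera n; guess=(point at body middle)"""
    from scipy.optimize import least_squares
    c=bot.read_camera(n);I=cloud(c);d=c["depth"];C=c["color"]
    k=(d>.03)&(np.linalg.norm(I-guess,axis=-1)<.055)&(C.max(2)<90)
    b=I[k];
    def f(x):
        a=np.array([x[2],x[3],1]);a/=np.linalg.norm(a);p=b-np.array([x[0],x[1],guess[2]])
        return np.linalg.norm(np.cross(p,a),axis=1)-.015
    s=least_squares(f,[guess[0],guess[1],0,0],loss="soft_l1",f_scale=.0007)
    return c,len(b),s.x,np.degrees(np.arctan(s.x[2:])),np.sqrt(np.median(s.fun**2))
E
python3 - <<'E'
from h import *
s=bot.read_state();p=s["tool_pos"];print(p,s["wrist_force"],s["grip_force"],s["width"])
for n,g in(("wrist",.10),("scene",.11),("top",.12)):
    c,*r=axis(n,np.array([p[0],p[1],g]));print(n,r)
    save(c,"l_"+n+".png")
E
```

```text
[ 0.47265936 -0.18883978  0.31797508] [-0.49921909  0.25549821 -1.86793294] 20.742699801921844 0.34299817956027734
wrist [1324, array([ 0.47170087, -0.18960221,  0.00476354, -0.00190873]), array([ 0.27292865, -0.10936216]), np.float64(0.00017823190267028023)]
scene [134, array([ 0.46952553, -0.18711474,  0.04905484, -0.04595702]), array([ 2.80838414, -2.63129164]), np.float64(0.0012662999689454124)]
top [24, array([ 0.47115837, -0.18649651, -0.08602173,  0.13803291]), array([-4.91657864,  7.85904155]), np.float64(0.0009537426654571165)]
```

View pics/l_wrist.png

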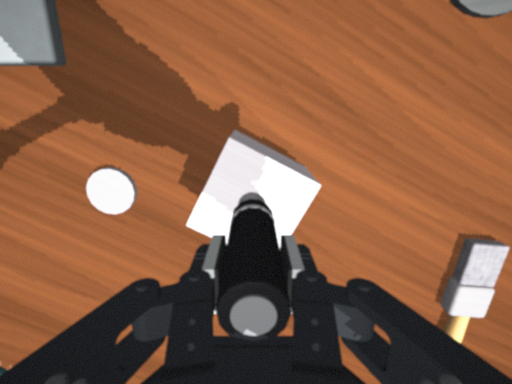

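Call:
drive_tool(
  claw=[25, 25, 25, 25, 25],
  slide=[
    [-0.007, -0.004, 0],
    [-0.014, -0.0075, 0],
    [-0.02, -0.011, 0],
    [-0.0264, -0.0143, 0],
    [-0.0264, -0.0143, 0],
  ],
  yaw=[0, 0, 0, 0, 0],
)

```text
time: 5.07
tool_pos: [0.4588, -0.196, 0.3172]
tcp_rot: [-3.048, -0.76, -0.0]
wrist_force: [1.8, 2.5, -1.8]
width: 0.343
grip_force: 20.6
```

```bash
cat > m.py <<'E'
from h import *
import sys
s=bot.read_state();p=s["tool_pos"];print(s["time"],p,s["wrist_force"],s["torque"],s["grip_force"],s["width"])
n=np.array([-0.2332,-0.1258,0.9642]);z=p[2]-.215
for k in range(2):
    g=np.array([p[0]+n[0]/n[2]*-.06*float(sys.argv[1]),p[1]+n[1]/n[2]*-.06*float(sys.argv[1]),z])
    c,N,x,a,e=axis("wrist",g);v=np.array([x[2],x[3],1]);v/=np.linalg.norm(v)
    print(N,"tilt",np.degrees(np.arccos(v[2])),"az",np.degrees(np.arctan2(v[1],v[0])),"err to normal",np.degrees(np.arccos(v@n)),e, "pt",x[:2],z)
E
python3 m.py .5
```

```text
5.0667 [ 0.4587671  -0.19597454  0.3171566 ] [ 1.75811754  2.46771634 -1.79594158] [ 0.57287523 -0.4099007  -0.00060579] 20.6345933675766 0.3427480474137424
2045 tilt 8.135738014142472 az -149.94654933241821 err to normal 7.262632538536733 0.00020510020650794068 pt [ 0.46640068 -0.19194551] 0.10215659971035954
2064 tilt 8.067579763555358 az -149.91745882203608 err to normal 7.330679446849098 0.00020505405337632694 pt [ 0.46644473 -0.19194674] 0.10215659971035954
```

Call:
drive_tool(
  claw=[25, 25, 25, 25, 25],
  slide=[
    [-0.007, -0.004, 0],
    [-0.014, -0.0075, 0],
    [-0.02, -0.011, 0],
    [-0.0228, -0.0123, 0],
    [-0.0228, -0.0123, 0],
  ],
  yaw=[0, 0, 0, 0, 0],
)

```text
time: 5.58
tool_pos: [0.4475, -0.2022, 0.317]
tcp_rot: [-3.048, -0.761, 0.0]
wrist_force: [2.7, 3.2, -3.2]
width: 0.347
grip_force: 20.8
```

```bash
python3 m.py 1
```

```text
5.5833 [ 0.4474697  -0.20216231  0.3170447 ] [ 2.72865881  3.16860392 -3.21708626] [ 0.44866297 -0.40704429  0.05694022] 20.76026290655136 0.34749144883994015
2495 tilt 15.383943886784271 az -150.67657327493941 err to normal 0.6560163147072647 0.00022358372280984785 pt [ 0.46295905 -0.19398738] 0.10204470163122012
2472 tilt 15.339025931253373 az -151.00594189668575 err to normal 0.6268783814147156 0.00023017011974409357 pt [ 0.46302948 -0.19401189] 0.10204470163122012
```

Call:
drive_tool(
  claw=[25, 25, 25, 25, 25, 25],
  slide=[
    [-0.004, -0.0022, 0.0166],
    [-0.01, -0.0055, 0.0414],
    [-0.018, -0.0097, 0.0745],
    [-0.028, -0.0151, 0.116],
    [-0.028, -0.0151, 0.116],
    [-0.028, -0.0151, 0.116],
  ],
  yaw=[0, 0, 0, 0, 0, 0],
)

```text
time: 6.18
tool_pos: [0.4341, -0.2102, 0.3769]
tcp_rot: [3.045, 0.76, 0.003]
wrist_force: [0.4, -0.1, -2.4]
width: 0.345
grip_force: 20.9
```

```bash
python3 m.py 1
```

```text
6.1833 [ 0.43409715 -0.21017678  0.37689127] [ 0.38320705 -0.08703655 -2.37472089] [-0.06623074  0.02820435 -0.02492643] 20.887974500656128 0.3447234834904102
2448 tilt 15.235325764960091 az -151.99871407198492 err to normal 0.6228635277935876 0.0002180247241761204 pt [ 0.4501057  -0.20279792] 0.16189127059260797
2587 tilt 15.202227453837878 az -151.21910614610377 err to normal 0.6345921064354269 0.00021533383346220014 pt [ 0.44885877 -0.20216432] 0.16189127059260797
```

Call:
drive_tool(
  claw=[25, 25, 25, 25, 25, 25, 25, 25],
  slide=[
    [0, 0, 0.03],
    [0, 0, 0.06],
    [0, 0.03, 0.08],
    [-0.003, 0.08, 0.08],
    [-0.006, 0.13, 0.08],
    [-0.009, 0.18, 0.08],
    [-0.011, 0.23, 0.08],
    [-0.013, 0.28, 0.08],
  ],
  yaw=[0, 0, 0, 0, 0, 0, 0, 0],
)

```text
time: 6.95
tool_pos: [0.4267, -0.0683, 0.4134]
tcp_rot: [-3.047, -0.761, 0.005]
wrist_force: [0.5, 0.2, -1.6]
width: 0.342
grip_force: 20.8
```

Call:
drive_tool(
  claw=[25, 25, 25, 25, 25, 25, 25, 25],
  slide=[
    [-0.001, 0.05, 0],
    [-0.002, 0.11, 0],
    [-0.004, 0.17, 0],
    [-0.006, 0.23, 0],
    [-0.007, 0.29, 0],
    [-0.008, 0.35, 0],
    [-0.0094, 0.4, 0],
    [-0.0094, 0.425, 0],
  ],
  yaw=[0, 0, 0, 0, 0, 0, 0, 0],
)

```text
time: 7.62
tool_pos: [0.4219, 0.1454, 0.4134]
tcp_rot: [-3.046, -0.765, 0.005]
wrist_force: [-1.2, -0.8, -3.2]
width: 0.342
grip_force: 20.9
```

Call:
drive_tool(
  claw=[25, 25, 25],
  slide=[
    [0, 0, 0],
    [0, 0, 0],
    [0, 0, 0],
  ],
  yaw=[0, 0, 0],
)

```text
time: 7.87
tool_pos: [0.4224, 0.1426, 0.414]
tcp_rot: [3.047, 0.762, -0.004]
wrist_force: [1.1, 0.7, -3.5]
width: 0.348
grip_force: 20.9
```

```bash
sed -i 's/n=np.array(\(.*\]\));z/n=np.array(\1);n\/=np.linalg.norm(n);z/; s/^    print(N/    h=np.array([.4565,.1605,.0815]);t=x[:2]+v[:2]\/v[2]*(h[2]-z);print("axis at spot z",t);print(N/' m.py; cat m.py|tail -5; python3 m.py 1; python3 m.py 1
python3 -c "
from h import *
c=bot.read_camera('wrist');save(c,'w3.png');c=bot.read_camera('scene');cv2.imwrite('pics/s3.png',cv2.resize(c['color'][100:220,240:400,::-1],(800,600),interpolation=cv2.INTER_CUBIC))"
```

```text
n=np.array([-0.2332,-0.1258,0.9642]);n/=np.linalg.norm(n);z=p[2]-.215
for k in range(2):
    g=np.array([p[0]+n[0]/n[2]*-.06*float(sys.argv[1]),p[1]+n[1]/n[2]*-.06*float(sys.argv[1]),z])
    c,N,x,a,e=axis("wrist",g);v=np.array([x[2],x[3],1]);v/=np.linalg.norm(v)
    h=np.array([.4565,.1605,.0815]);t=x[:2]+v[:2]/v[2]*(h[2]-z);print("axis at spot z",t);print(N,"tilt",np.degrees(np.arccos(v[2])),"az",np.degrees(np.arctan2(v[1],v[0])),"err to normal",np.degrees(np.arccos(v@n)),e, "pt",x[:2],z)
7.8667 [0.42243378 0.14258761 0.41401038] [ 1.05315865  0.68224098 -3.48646315] [0.02430225 0.00346119 0.01282935] 20.873084664344788 0.3478558039131888
axis at spot z [0.46391812 0.16603539]
2677 tilt 14.79347640153781 az -149.67662974635002 err to normal 0.7697728524816639 0.00023974232944990077 pt [0.43713052 0.15036732] 0.19901038245353284
axis at spot z [0.46430729 0.16561581]
2666 tilt 14.78201089924221 az -150.08971127760006 err to normal 0.7117845741087273 0.00024549325057305666 pt [0.43742923 0.15015382] 0.19901038245353284
7.9667 [0.42264567 0.14216033 0.41458486] [-0.71462319 -0.15069951 -1.85137286] [ 0.00525987  0.02636122 -0.06555679] 20.87330549955368 0.3436656901476647
axis at spot z [0.46467728 0.16599092]
2698 tilt 14.903655959040641 az -149.61381979147424 err to normal 0.7054663483806621 0.0002445764044167457 pt [0.43756635 0.15009382] 0.19958485854298855
axis at spot z [0.46500244 0.16592346]
2663 tilt 14.927871574109014 az -149.80080554743708 err to normal 0.6531568706282254 0.00023494295848300838 pt [0.43779358 0.15008804] 0.19958485854298855
```

View pics/w3.png

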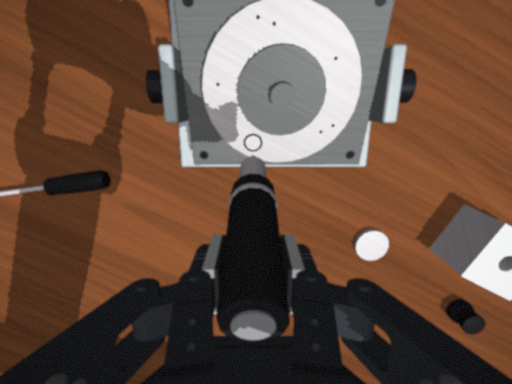

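Call:
drive_tool(
  claw=[25, 25, 25, 25, 25, 25, 25],
  slide=[
    [-0.01, -0.006, -0.02],
    [-0.006, -0.004, -0.045],
    [0, -0.001, -0.07],
    [0.0064, 0.0018, -0.0964],
    [0.0064, 0.0018, -0.0964],
    [0.0064, 0.0018, -0.0964],
    [0.0064, 0.0018, -0.0964],
  ],
  yaw=[0, 0, 0, 0, 0, 0, 0],
)

```text
time: 8.75
tool_pos: [0.4258, 0.1437, 0.3672]
tcp_rot: [3.048, 0.761, 0.0]
wrist_force: [-0.9, 1.0, -2.7]
width: 0.345
grip_force: 20.8
```

```bash
python3 m.py 1
python3 - <<'E'
from h import *
K=None;out=[]
for n in("scene","top","wrist"):
    c=bot.read_camera(n);K=c["mtx"];rt=R.from_rotvec(c["rotation"])
    q=rt.inv().apply(np.array([.4565,.1605,.0815])-c["eye"]);u=K[0,0]*q[0]/-q[2]+K[0,2];v=K[1,1]*-q[1]/-q[2]+K[1,2]
    print(n,u,v);u=int(np.clip(u,30,482));v=int(np.clip(v,30,354));out.append(cv2.resize(c["color"][v-30:v+30,u-30:u+30,::-1],(266,266),interpolation=cv2.INTER_CUBIC))
cv2.imwrite("pics/near.png",np.hstack(out))
E
```

```text
8.75 [0.42577572 0.14365435 0.36722128] [-0.94441094  1.0454307  -2.68017435] [-0.02052068 -0.00887148 -0.02312375] 20.762717127799988 0.34459240204045055
axis at spot z [0.45753755 0.16094184]
2677 tilt 15.000046273458697 az -150.57186959097794 err to normal 0.46298438291244237 0.00022233877330615423 pt [0.44103281 0.15163122] 0.152221283742457
axis at spot z [0.45808554 0.16129792]
2625 tilt 15.057645669672151 az -150.35674563162274 err to normal 0.45945721225740244 0.0002332316695443249 pt [0.44154964 0.1518877 ] 0.152221283742457
scene 307.02449466117724 160.32437862502405
top 190.27497925499364 210.28487298337603
wrist 251.74833033630057 154.09832280686794
```

View pics/near.png

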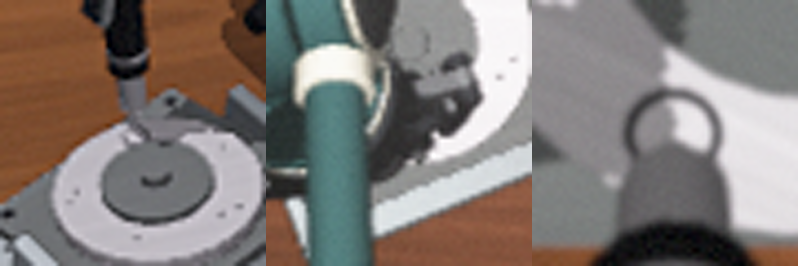

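Call:
drive_tool(
  claw=[25, 25, 25, 25, 25],
  slide=[
    [-0.001, -0.001, -0.007],
    [0.001, 0, -0.014],
    [0.0027, 0.0006, -0.0212],
    [0.0027, 0.0006, -0.0212],
    [0.0027, 0.0006, -0.0212],
  ],
  yaw=[0, 0, 0, 0, 0],
)

```text
time: 9.42
tool_pos: [0.4271, 0.1441, 0.3558]
tcp_rot: [3.048, 0.761, -0.002]
wrist_force: [-0.2, -0.3, -2.7]
width: 0.346
grip_force: 20.8
```

```bash
cat > f.py <<'E'
from h import *
n=np.array([-0.2332,-0.1258,0.9642]);n/=np.linalg.norm(n);F=[];P=[];T=[]
for i in range(6):
    s=bot.read_state();F.append(s["wrist_force"]);P.append(s["tool_pos"]);T.append(s["torque"]);c=bot.read_camera("wrist")
F=np.array(F);print(s["time"],"pos",np.mean(P,0),"F",F.mean(0),F.std(0),"along n",(F@n).mean(),"torque",np.mean(T,0),s["grip_force"])
E
python3 f.py; python3 m.py 1
```

```text
9.6667 pos [0.42725392 0.14416364 0.35624267] F [ 0.04727585 -0.12052168 -2.35217769] [0.29534431 0.59162589 0.23405013] along n -2.2639578926687127 torque [-0.01598205 -0.00139303  0.0078651 ] 20.787030458450317
9.7167 [0.42732923 0.14415841 0.35654409] [-0.05827865  0.13970778 -2.4209257 ] [-0.03480248  0.03434659  0.05370448] 20.786963403224945 0.3438135695298327
axis at spot z [0.45664718 0.16020234]
2672 tilt 15.049591146022921 az -150.36359675971576 err to normal 0.4635191324019784 0.0002261657245448518 pt [0.44261471 0.15221899] 0.14154408790305947
axis at spot z [0.4566486  0.16014116]
2686 tilt 15.034549547810785 az -150.49755355931197 err to normal 0.4493631703366026 0.0002333315190465704 pt [0.44261221 0.15219896] 0.14154408790305947
```

Call:
drive_tool(
  claw=[25, 25, 25, 25, 25],
  slide=[
    [0.0008, 0.0004, -0.0032],
    [0.0016, 0.0008, -0.0064],
    [0.0023, 0.0013, -0.0097],
    [0.0023, 0.0013, -0.0097],
    [0.0023, 0.0013, -0.0097],
  ],
  yaw=[0, 0, 0, 0, 0],
)

```text
time: 10.23
tool_pos: [0.4286, 0.1448, 0.3517]
tcp_rot: [3.048, 0.761, 0.001]
wrist_force: [-0.2, 0.1, -0.8]
width: 0.341
grip_force: 21.0
```

```bash
python3 f.py
```

```text
10.4833 pos [0.42850314 0.14481595 0.35173163] F [-0.41379975 -0.36670924 -0.75125078] [0.25543226 0.34042673 0.42790105] along n -0.5817580168050869 torque [-0.05282752 -0.00090315 -0.01516931] 21.03794038295746
```

Call:
drive_tool(
  claw=[25, 25, 25, 25, 25],
  slide=[
    [0.0005, 0.0003, -0.002],
    [0.001, 0.0005, -0.004],
    [0.0014, 0.0008, -0.0058],
    [0.0014, 0.0008, -0.0058],
    [0.0014, 0.0008, -0.0058],
  ],
  yaw=[0, 0, 0, 0, 0],
)

```text
time: 10.95
tool_pos: [0.4292, 0.1452, 0.3488]
tcp_rot: [3.048, 0.761, 0.0]
wrist_force: [-0.0, -0.8, 1.0]
width: 0.347
grip_force: 21.2
```

```bash
python3 f.py; python3 m.py 1
```

```text
11.2 pos [0.42917201 0.14521112 0.34877291] F [-0.3234905  -0.67413822  1.54923361] [0.64575368 0.4385001  0.39938895] along n 1.654106998123769 torque [-0.13116495  0.02589885 -0.01732628] 21.202168464660645
11.25 [0.42913952 0.14520426 0.34873076] [-0.4808006   0.36091187  1.98773076] [-0.11222627 -0.0242259   0.00785378] 21.201352179050446 0.3443662091689555
axis at spot z [0.45856987 0.16015858]
2844 tilt 16.070668307313632 az -152.5644576297807 err to normal 0.7465417717926357 0.00027533444599142247 pt [0.44521551 0.15322582] 0.13373076276216042
axis at spot z [0.45890534 0.16012572]
2862 tilt 16.251817558805232 az -153.0578008562872 err to normal 0.9647335932263388 0.0002998734353985497 pt [0.44533219 0.1532271 ] 0.13373076276216042
```

Call:
drive_tool(
  claw=[25, 25, 25, 25, 25],
  slide=[
    [0.0003, 0.0002, -0.0012],
    [0.0007, 0.0004, -0.0029],
    [0.0007, 0.0004, -0.0029],
    [0.0007, 0.0004, -0.0029],
    [0.0007, 0.0004, -0.0029],
  ],
  yaw=[0, 0, 0, 0, 0],
)

```text
time: 11.77
tool_pos: [0.4295, 0.1454, 0.3472]
tcp_rot: [3.048, 0.761, 0.0]
wrist_force: [0.3, -0.5, 2.4]
width: 0.348
grip_force: 21.3
```

```bash
python3 f.py; sed 's/p\[2\]-.215/p[2]-.195/; s/-\.06\*/-.042*/' m.py > m2.py; sed -i 's/<\.055)/<rad)/; s/def axis(n, guess)/def axis(n, guess, rad=.055)/' h.py; sed -i 's/axis("wrist",g)/axis("wrist",g,.036)/' m2.py; python3 m2.py 1
python3 - <<'E'
from h import *
out=[]
for n in("scene","wrist"):
    c=bot.read_camera(n);K=c["mtx"];rt=R.from_rotvec(c["rotation"])
    q=rt.inv().apply(np.array([.4563,.160,.0815])-c["eye"]);u=int(K[0,0]*q[0]/-q[2]+K[0,2]);v=int(-K[1,1]*q[1]/-q[2]+K[1,2])
    out.append(cv2.resize(c["color"][v-35:v+35,u-35:u+35,::-1],(400,400),interpolation=cv2.INTER_CUBIC))
cv2.imwrite("pics/press.png",np.hstack(out))
E
```

```text
12.0167 pos [0.42948548 0.14540803 0.34726054] F [-0.09828804 -0.62902796  2.5058382 ] [0.36400728 0.3989623  0.30923693] along n 2.518320793272117 torque [-0.17229093 -0.03077632 -0.01689987] 21.27942681312561
12.0667 [0.42946448 0.14541704 0.34721099] [-0.26880158 -0.11708671  2.35522702] [-0.16648648 -0.09815214  0.0413947 ] 21.278108060359955 0.3465678206055616
axis at spot z [0.4573919  0.15992844]
2633 tilt 15.35569295099778 az -151.8528362680638 err to normal 0.05331135438730955 0.00022089679793664205 pt [0.44027009 0.15076812] 0.15221099489126583
axis at spot z [0.45733682 0.1599793 ]
2644 tilt 15.346485038680857 az -151.66409125646516 err to normal 0.01955686645225843 0.00021935984343800718 pt [0.44025603 0.15076843] 0.15221099489126583
```

View pics/press.png

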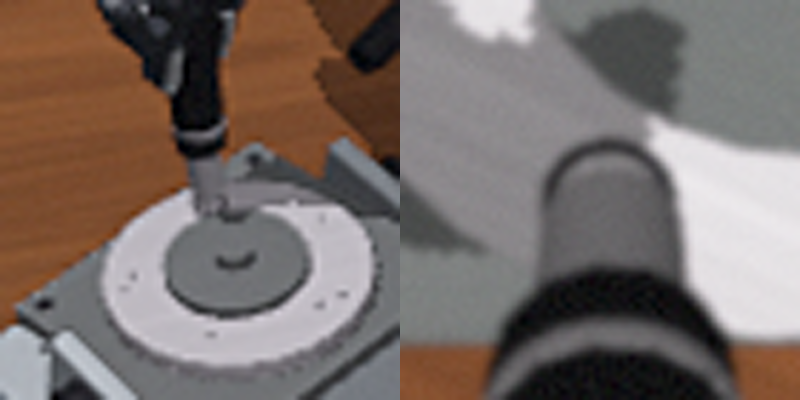

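```bash
python3 -c "
from workcell import bot
print(bot.finish_job())"
```

```text
the job is handed in; nothing more can be done
None
```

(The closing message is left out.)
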